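# Put the seasonings back on their coasters

### The job

Pick out the four seasonings at the front of the worktop and stand each one upright, in the middle of the coaster that matches it in colour: the wooden pepper mill on the wooden coaster, the salt shaker with the grey top on the grey one, the spice jar with the green cap on the green one, and the little bottle with the black dropper on the black one. Leave the striped cup and the kitchen timer where they are, and do not knock anything over.

Things in the scene. Friction and masses are not known exactly. Their poses are not given: they have to be found in the camera images.
- pepper_mill: tall brown wooden pepper mill, loose, 160 mm high, about 0.2 kg. Foot 58 mm in diameter; the round head is 50 mm across at its widest, 130 mm above the foot, with a 12 mm wide metal knob on top from 149 to 160 mm. Origin: centre of its underside; z up along its axis. Starts upright on the worktop at any yaw
- salt_shaker: small salt shaker with a clear body and light grey domed top, loose, 90 mm high, 44 mm in diameter up to a height of about 66 mm, above that 34 mm; about 0.1 kg. Origin: centre of its underside; z up along its axis. Starts upright on the worktop at any yaw
- spice_jar: spice jar with a green cap and reddish filling, loose, 106 mm high, 45 mm in diameter all the way up, about 0.1 kg. Origin: centre of its underside; z up along its axis. Starts upright on the worktop at any yaw
- dropper_bottle: small amber flavour bottle with a black dropper cap, loose, 102 mm high; the body is 33 mm in diameter up to 62 mm, the neck 24 mm and the dropper 13 mm wide; about 0.07 kg. Origin: centre of its underside; z up along its axis. Starts upright on the worktop at any yaw
- wooden_coaster: brown wooden coaster, fixed to the worktop: a shallow round dish 96 mm across and 9 mm high over all; inside its 4 mm wide raised rim is a flat recess 88 mm across whose floor is 5 mm above the worktop. Origin: centre of its underside, on the worktop; z up
- grey_coaster: plain grey coaster, fixed to the worktop: a shallow round dish 96 mm across and 9 mm high over all; inside its 4 mm wide raised rim is a flat recess 88 mm across whose floor is 5 mm above the worktop. Origin: centre of its underside, on the worktop; z up
- green_coaster: green coaster, fixed to the worktop: a shallow round dish 96 mm across and 9 mm high over all; inside its 4 mm wide raised rim is a flat recess 88 mm across whose floor is 5 mm above the worktop. Origin: centre of its underside, on the worktop; z up
- black_coaster: black coaster, fixed to the worktop: a shallow round dish 96 mm across and 9 mm high over all; inside its 4 mm wide raised rim is a flat recess 88 mm across whose floor is 5 mm above the worktop. Origin: centre of its underside, on the worktop; z up
- patterned_cup: bystander, to be left alone: white cup with dark stripes, loose, 77 mm across, 100 mm high, to the right of the work. Origin: centre of its underside
- kitchen_timer: bystander, to be left alone: round kitchen timer, white above and black below, loose, 62 mm across, 54 mm high, to the left of the work. Origin: centre of its underside
There are look-alikes about, which are no part of the job. What is shaped like the salt_shaker but purple or yellow is not meant.

How it is judged:
By the outcome, as a careful person would: the job done as asked, in the order asked, and still so for the second after the job is handed in, with the robot touching nothing.
It also fails if it takes over 122 s, if anything falls off the work surface, if the arm or the gripper's body presses on something with over 40 N, if the wrist force passes 120 N, or if a joint passes its speed limit or range.

### The arm

A 6-joint arm with a two-finger parallel gripper is mounted at the origin on a cart in front of the work surface, level with it; the furniture and walls round the work are solid. World frame = base frame: x ahead of the robot, y to its left, z up, the work surface at z = 0. Lengths are in m, angles in rad, forces in N, time in s.
With the tool pointing down it reaches from about 0.375 to 0.9 m from the base axis. Payload 3.1 kg.
Tool frame: the origin (TCP) lies at the very end of the fingers, on their centre line; the grasp point (between the pads) lies 19 mm behind it (manip.tcp_to_grasp is the distance from the TCP to the grasp point, in m); z points along the fingers, y is the line along which they close (so a half turn about z gives the same grasp; the last joint's range is limited). The gripper opens to 85 mm and grips with 20 to 120 N. Pads are 22 mm wide; open, the fingers measure 114 mm over their backs; the gripper's body (76 mm by 85 mm) begins 54 mm behind the grasp point. The pads swing forward as they close: fully open they stand 13 mm farther back than shut.
Start: joints at [-1.373, 0.527, 1.433, -0, 1.181, -0.178], TCP at [0.229, -0.581, 0.202] pointing down, gripper open.
Joint ranges: [-3.08, 3.08], [-0.75, 2.2], [0.22, 2.44], [-1.43, 4.57], [0, 2.65], [-2.85, 2.85]. Speed limits (rad/s): [2.79, 2.79, 3.14, 3.14, 3.14, 3.14].

### API

Orientations are given as a unit quaternion [x, y, z, w].
In Python, from station import manip gives the robot as it stands. The module is installed in compiled form; this text tells all that it offers.
- The arm moves only by the tool step_arm, never from a script. Its argument "commands" is one flat list of numbers, 6 for each row, row after row: the shift along the tool's x, y, z in m, then the turn, a rotation vector about the tool's x, y, z in degrees. A call has exactly 10 rows; each row is the pose to reach, as a shift and turn from the pose commanded when the call began, along the tool's axes at that moment; what a row does not reach only later rows make up. A row lasts 1/10 s, in which the tool goes at most 50 mm and 8.59 degrees, less where a joint would pass 70% of its speed; a pose out of reach is approached as far as the arm can. A call with a gripper value outside its range is refused whole. "jaw" is the opening in per cent of the stroke, from 0 (shut) to 100 (fully open), set as the call begins (left out, the last holds). The fingers move at their own pace and stop on an object; "grip_force" is the grip in N (left out, the last holds). Time passes only in rows, so rows that repeat a pose let the fingers close, or fill a call up. It gives the time, the measured TCP pose, the force, the opening and the grip force at its end, in the units of the state.
- manip.sense(): the state, without advancing time (a new reading comes with each control period).
- manip.snapshot(name): name is "side" or "top" or "wrist"; returns a dict with "pixels" (400x640x3 uint8, blue, green, red), "fx", "fy", "cx", "cy" (pixels), "R" (3x3) and "t" (3): a world point X has camera coordinates R X + t; the wrist camera has in their place "mount" (4x4, takes a point from camera to tool coordinates, whose origin is the TCP and whose axes are the flange's). Camera axes: x right, y down, z forward; pixel columns grow to the right and rows downward; lengths in m; the calibration is good to about 2 mm. A picture is of the moment at which its call begins: read the wrist's pose just before it. There is no depth.
- manip.sign_off(): hands the job in; it is judged then, once.
The state is a dict: "t": time; "q": joint angles; "qd": joint speeds; "tau": joint torques, N m; "tcp_pos": TCP position; "tool_rot": TCP orientation; "force": force on the tool from outside, world axes, zero at the start; "ft_torque": the same for the moment, N m; "finger_gap": opening from 0.0 (shut) to 1.0 (fully open); "gripper_force": force on a finger pad.
Only numpy, scipy, OpenCV 4.12 (cv2) and the standard library are available. Lean on these libraries where they do the work, as an engineer would, in place of code of your own. Each camera call takes 0.05 s, during which the arm holds its last target. There are 200 camera calls.

## Working session

There is one attempt and no reset: what is moved stays moved. The work goes in short steps, Python scripts to look and compute and a tool call to move; the robot and the scene stay as the last step left them, time stands still between calls to the robot, and variables do not carry over. Pictures are saved under pics/ and viewed, at most 14 in all, crops included, and the job is handed in when it is done.

Besides the shell and the picture viewer there is one more tool, called in YAML: its name, and indented under it one key for each argument. step_arm: Moves the arm, as the interface text tells. Its arguments: {"type":"object","properties":{"commands":{"type":"array","items":{"type":"number"}},"jaw":{"type":"number"},"grip_force":{"type":"number"}},"required":["commands"]}

```bash
mkdir -p pics
python3 - <<'E'
from station import manip
import cv2,json,numpy as np
s=manip.sense(); print({k:np.round(v,3).tolist() for k,v in s.items()})
for n in("top","side"):
    c=manip.snapshot(n); cv2.imwrite(f"pics/{n}0.png",c["pixels"])
    print(n,[c[k] for k in("fx","fy","cx","cy")],np.round(c["R"],4).tolist(),np.round(c["t"],4).tolist())
E
```

```text
{'t': 0.0, 'q': [-1.373, 0.528, 1.434, -0.0, 1.181, -0.179], 'qd': [-0.001, 0.001, -0.001, 0.0, 0.001, 0.0], 'tau': [-0.0, -44.235, -17.803, -0.0, 0.008, -0.0], 'tcp_pos': [0.229, -0.581, 0.201], 'tool_rot': [0.982, 0.187, -0.0, -0.001], 'force': [-0.048, 1.23, 0.728], 'ft_torque': [-0.009, 0.027, 0.001], 'gripper_force': 0.0, 'finger_gap': 0.996}
top [483.2550804436271, 483.2550804436271, 319.2763352284758, 199.31611481545139] [[0.0186, -0.9998, -0.0029], [-0.9969, -0.0183, -0.0764], [0.0763, 0.0043, -0.9971]] [-0.0007, 0.4878, 1.9592]
side [470.4702419951171, 470.4702419951171, 315.6325698738939, 199.69482590291437] [[-0.989, -0.1472, 0.0136], [-0.0952, 0.5643, -0.8201], [0.113, -0.8124, -0.5721]] [0.4679, 0.0829, 1.5942]
```

View pics/top0.png

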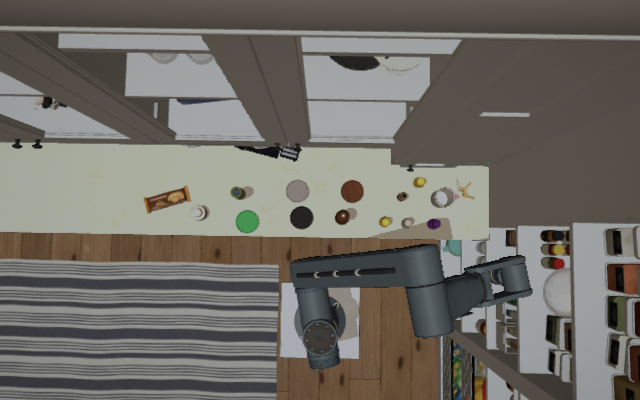

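View pics/side0.png

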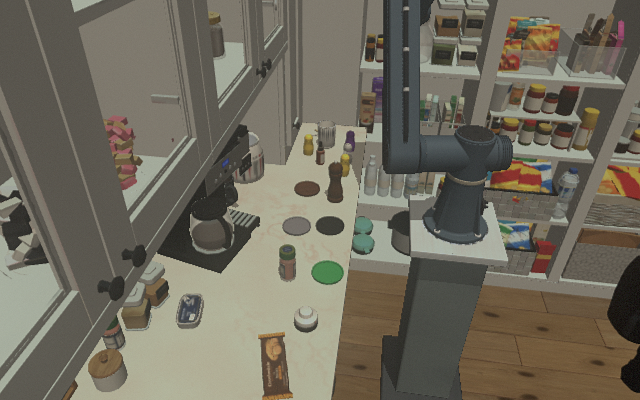

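The top view shows the coasters at green (247,222), black (301,217), grey (297,190) and wooden (352,191). The mill is at (342,217), the jar at (238,192), the dropper at (402,196) and the salt shaker at (408,223). I'll zoom in for precise pixels.

Run:
```python
import cv2,numpy as np
a=cv2.imread("pics/top0.png")[168:240,225:465]; a=cv2.resize(a,None,fx=3.33,fy=3.33,interpolation=2)
b=cv2.imread("pics/side0.png")[120:290,270:370]; b=cv2.resize(b,None,fx=3.5,fy=3.5,interpolation=2)
print(a.shape,b.shape)
cv2.imwrite("pics/tc.png",a);cv2.imwrite("pics/sc.png",b)
```

```text
(240, 799, 3) (595, 350, 3)
```

View pics/tc.png

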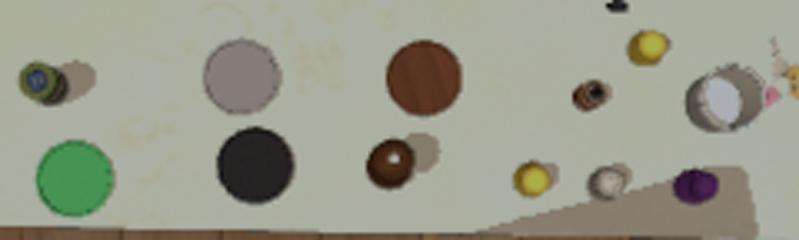

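View pics/sc.png

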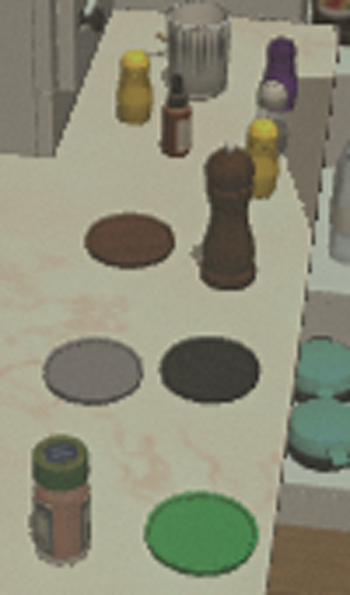

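The crops show the four seasonings clearly. Of the three look-alikes, one yellow stands beside the salt shaker at (533,179) in the top crop. I'll solve for positions from both views.

```bash
cat > h.py <<'E'
import cv2,numpy as np
from scipy.spatial.transform import Rotation as Ro
def ray(c,u,v):
    R=np.array(c["R"]);t=np.array(c["t"])
    return -R.T@t, R.T@np.array([(u-c["cx"])/c["fx"],(v-c["cy"])/c["fy"],1])
def onz(c,u,v,z):
    o,d=ray(c,u,v); return o+d*(z-o[2])/d[2]
def wrist(manip):
    s=manip.sense(); c=manip.snapshot("wrist")
    T=np.eye(4);T[:3,:3]=Ro.from_quat(s["tool_rot"]).as_matrix();T[:3,3]=s["tcp_pos"]
    W=np.linalg.inv(T@np.array(c["mount"])); c["R"]=W[:3,:3];c["t"]=W[:3,3]; return c,s
E
python3 - <<'E'
from station import manip
from h import *
T=manip.snapshot("top");S=manip.snapshot("side")
tp=dict(wood=(424,78,.009),grey=(242,77,.009),black=(256,165,.009),green=(75,178,.009),mill=(394,157,.16),salt=(610,178,.085),jar=(37,78,.106),drop=(597,90,.1),yel=(533,179,.085),yel2=(651,44,.085),purp=(692,187,.085),cup=(720,100,.1))
sp=dict(wood=(130,240,.009),grey=(93,371,.009),black=(210,370,.009),green=(202,533,.009),mill=(231,150,.16),salt=(273,86,.085),jar=(61,452,.106),drop=(177,80,.1),yel=(264,122,.085),yel2=(136,55,.085),purp=(282,43,.085))
for k,(u,v,z) in tp.items():
    a=onz(T,(u+.5)/3.33-.5+225,(v+.5)/3.33-.5+168,z)[:2]
    b=sp.get(k); b=onz(S,(b[0]+.5)/3.5-.5+270,(b[1]+.5)/3.5-.5+120,z)[:2] if b else 0
    print(k,np.round(a,4),np.round(b,4), 'r',np.hypot(*a).round(3))
print('timer',onz(T,199,213,.05), 'cab edge if z=.5',onz(T,300,145,.5),onz(T,300,145,0),'front',onz(T,300,236,0))
w=manip.snapshot("wrist");print(np.round(w["mount"],3).tolist(),w["fx"],w["cx"],w["cy"],manip.tcp_to_grasp)
E
```

```text
wood [ 0.5249 -0.1256] [ 0.5245 -0.1209] r 0.54
grey [0.522  0.0994] [0.5225 0.1069] r 0.531
black [0.4135 0.0798] [0.4132 0.0872] r 0.421
green [0.3934 0.3023] [0.3925 0.3086] r 0.496
mill [ 0.4197 -0.0832] [ 0.4166 -0.0691] r 0.428
salt [ 0.4029 -0.3424] [ 0.3972 -0.3478] r 0.529
jar [0.5074 0.3357] [0.5055 0.3361] r 0.608
drop [ 0.5058 -0.3239] [ 0.5032 -0.3153] r 0.601
yel [ 0.4001 -0.2514] [ 0.3993 -0.2632] r 0.472
yel2 [ 0.5633 -0.3904] [ 0.5629 -0.3965] r 0.685
purp [ 0.3941 -0.4393] [ 0.3965 -0.4573] r 0.59
cup [ 0.4967 -0.4687] 0 r 0.683
timer [0.42120886 0.490818   0.05      ] cab edge if z=.5 [0.61972557 0.06953648 0.5       ] [0.71464534 0.09294525 0.        ] front [0.33654048 0.08475926 0.        ]
[[0.001, -0.959, -0.285, 0.073], [1.0, 0.001, -0.001, -0.0], [0.001, -0.285, 0.959, -0.173], [0.0, 0.0, 0.0, 1.0]] 339.89895125833107 314.92844029641185 203.97408743128796 0.0187
```

step_arm:
  commands: [0.02,-0.022,-0.005,0,0,3,0.05,-0.055,-0.01,0,0,6,0.082,-0.091,-0.015,0,0,9,0.115,-0.127,-0.02,0,0,12,0.148,-0.164,-0.025,0,0,15,0.181,-0.2,-0.03,0,0,18,0.213,-0.236,-0.035,0,0,21.6,0.245,-0.272,-0.039,0,0,21.6,0.278,-0.308,-0.039,0,0,21.6,0.31,-0.344,-0.039,0,0,21.6]
  jaw: 100
  grip_force: 40

```text
t: 1.25
tcp_pos: [0.392, -0.1459, 0.2415]
tool_rot: [1.0, -0.001, 0.001, 0.0]
force: [0.1, 0.1, -0.8]
finger_gap: 1.003
gripper_force: 0.0
```

```bash
cat >> h.py <<'E'
def rel(s,target):
    R=Ro.from_quat(s["tool_rot"]); d=R.inv().apply(np.array(target)-s["tcp_pos"])
    des=Ro.from_matrix(np.diag([1.,-1,-1]))
    return np.round(d,4), np.round((R.inv()*des).as_rotvec(degrees=True),2)
E
python3 - <<'E'
from station import manip
from h import *
s=manip.sense();print(s["t"],s["tcp_pos"],rel(s,[.418,-.076,.24]))
E
```

```text
1.25 [ 0.39201832 -0.14586774  0.24153165] (array([ 0.0259, -0.0699,  0.0015]), array([ 0.04, -0.07, -0.1 ]))
```

step_arm:
  commands: [0.006,-0.018,0,0,0,0,0.013,-0.036,0,0,0,0,0.02,-0.055,0,0,0,0,0.026,-0.07,0,0,0,0,0.026,-0.07,0,0,0,0,0.026,-0.07,0,0,0,0,0.026,-0.07,0,0,0,0,0.026,-0.07,0,0,0,0,0.026,-0.07,0,0,0,0,0.026,-0.07,0,0,0,0]

```text
t: 2.25
tcp_pos: [0.4175, -0.0781, 0.2411]
tool_rot: [1.0, -0.001, -0.0, 0.0]
force: [-0.1, 0.4, 0.5]
finger_gap: 0.999
gripper_force: 0.0
```

```bash
cat > snap.py <<'E'
import sys
from station import manip
from h import *
import pickle
c,s=wrist(manip); cv2.imwrite(f"pics/{sys.argv[1]}.png",c["pixels"]); pickle.dump((c,s),open(f"pics/{sys.argv[1]}.pkl","wb"))
print(s["t"],np.round(s["tcp_pos"],4))
E
python3 snap.py w1
```

```text
2.25 [ 0.4175 -0.0781  0.2411]
```

View pics/w1.png

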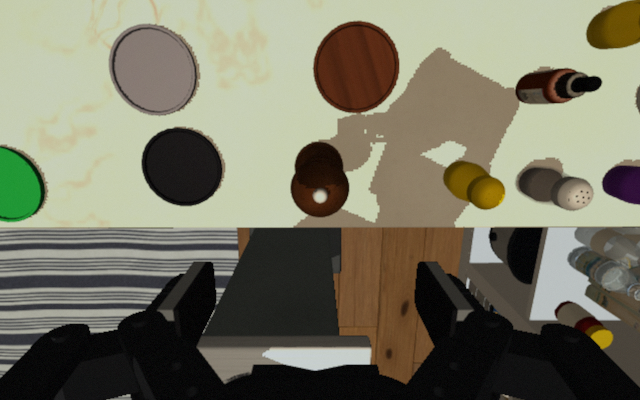

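The wrist view shows the mill knob at (319,197), the salt dome at (573,193), the dropper tip at (592,84), and the coasters wood (357,66), grey (154,69), black (182,165) and green, which is cut off at the left edge.

Run:
```python
import pickle
from h import *
c,s=pickle.load(open("pics/w1.pkl","rb")); im=c["pixels"]
def pos(u,v,z): return np.round(onz(c,u,v,z),4)
lab=cv2.cvtColor(im,cv2.COLOR_BGR2LAB).astype(int)
for n,(u,v) in dict(wood=(357,66),grey=(154,69),black=(182,165)).items():
    ref=np.median(lab[v-12:v+13,u-12:u+13].reshape(-1,3),0)
    m=(np.abs(lab-ref).sum(2)<36).astype(np.uint8); m=cv2.morphologyEx(m,cv2.MORPH_OPEN,np.ones((3,3)))
    l=cv2.connectedComponents(m)[1]; m=(l==l[v,u]).astype(np.uint8)
    k=cv2.convexHull(max(cv2.findContours(m,0,1)[0],key=len))
    P=np.array([pos(x,y,.007)[:2] for x,y in k[:,0]]).astype(np.float32)
    print(n,cv2.minEnclosingCircle(P),cv2.fitEllipse(P))
g=cv2.cvtColor(im,cv2.COLOR_BGR2GRAY)[185:210,305:335]
y,x=np.nonzero(g>150); print('knob px',x.mean()+305,y.mean()+185, pos(x.mean()+305,y.mean()+185,.158))
print('head', pos(320,188,.130)); print('foot',pos(318,161,.03))
print('salt',pos(573,193,.08),'drop',pos(594,84,.100),'yel',pos(486,192,.08),'purp',pos(640,185,.08))
```

```text
wood ((0.5271461606025696, -0.12382523715496063), 0.04758790135383606) ((0.5273595452308655, -0.12370660156011581), (0.0937943086028099, 0.09464715421199799), 168.8596954345703)
grey ((0.5258537530899048, 0.10220392793416977), 0.048523128032684326) ((0.526237964630127, 0.10173764079809189), (0.08830638974905014, 0.09573495388031006), 99.9834976196289)
black ((0.41538354754447937, 0.08386188000440598), 0.04830190911889076) ((0.4153269827365875, 0.08374021202325821), (0.09383618086576462, 0.0960138663649559), 22.460878372192383)
knob px 319.5321100917431 196.44036697247705 [ 0.4202 -0.0814  0.158 ]
head [ 0.42   -0.0821  0.13  ]
foot [ 0.4269 -0.0812  0.03  ]
salt [ 0.4021 -0.3396  0.08  ] drop [ 0.5056 -0.3211  0.1   ] yel [ 0.4033 -0.2512  0.08  ] purp [ 0.4104 -0.4052  0.08  ]
```

step_arm:
  commands: [0.0025,0.0035,0.015,0,0,0,0.0025,0.0035,0.04,0,0,0,0.0025,0.0035,0.065,0,0,0,0.0025,0.0035,0.09,0,0,0,0.0025,0.0035,0.11,0,0,0,0.0025,0.0035,0.125,0,0,0,0.0025,0.0035,0.132,0,0,0,0.0025,0.0035,0.132,0,0,0,0.0025,0.0035,0.132,0,0,0,0.0025,0.0035,0.132,0,0,0]

```text
t: 3.3
tcp_pos: [0.4208, -0.0814, 0.1099]
tool_rot: [1.0, -0.001, 0.001, 0.0]
force: [-0.2, -0.4, -0.0]
finger_gap: 1.001
gripper_force: 0.0
```

step_arm:
  commands: [0,0,0,0,0,0,0,0,0,0,0,0,0,0,0,0,0,0,0,0,0,0,0,0,0,0,0,0,0,0,0,0,0,0,0,0,0,0,0,0,0,0,0,0,0,0,0,0,0,0,0,0,0,0,0,0,0,0,0,0]
  jaw: 30
  grip_force: 40

```text
t: 4.3
tcp_pos: [0.4209, -0.0818, 0.11]
tool_rot: [1.0, -0.0, 0.001, 0.001]
force: [-0.5, -1.7, 6.2]
finger_gap: 0.41
gripper_force: 32.4
```

```bash
python3 snap.py w2
```

```text
4.3 [ 0.4209 -0.0818  0.11  ]
```

View pics/w2.png

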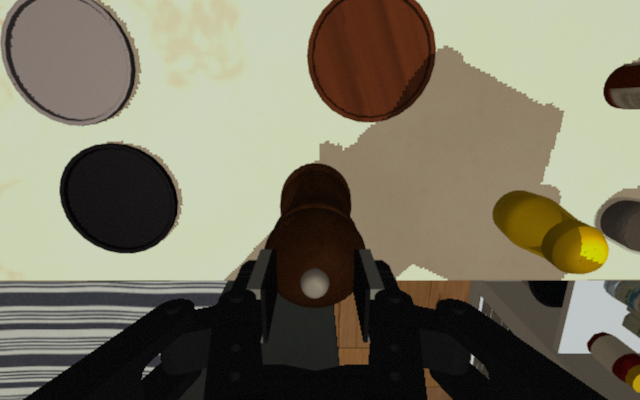

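The fingers straddle the mill head centrally, with the knob at (315,283). I'll do a short test lift.

step_arm:
  commands: [0,0,0,0,0,0,0,0,-0.002,0,0,0,0,0,-0.005,0,0,0,0,0,-0.009,0,0,0,0,0,-0.014,0,0,0,0,0,-0.02,0,0,0,0,0,-0.025,0,0,0,0,0,-0.03,0,0,0,0,0,-0.03,0,0,0,0,0,-0.03,0,0,0]
  grip_force: 50

```text
t: 5.35
tcp_pos: [0.4201, -0.0811, 0.1392]
tool_rot: [1.0, -0.001, 0.0, 0.0]
force: [0.7, 0.1, 0.3]
finger_gap: 0.299
gripper_force: 0.0
```

```bash
python3 snap.py w3
python3 - <<'E'
from station import manip
import cv2
i=manip.snapshot("side")["pixels"][120:240,270:400]
w=cv2.imread("pics/w3.png")[120:360,180:460]
i=cv2.resize(i,None,fx=3,fy=3,interpolation=2)
w=cv2.resize(w,(420,360)); cv2.imwrite("pics/m3.png",cv2.hconcat([i,w[:i.shape[0]]])[:, :800])
E
```

```text
5.35 [ 0.4201 -0.0811  0.1392]
```

View pics/m3.png

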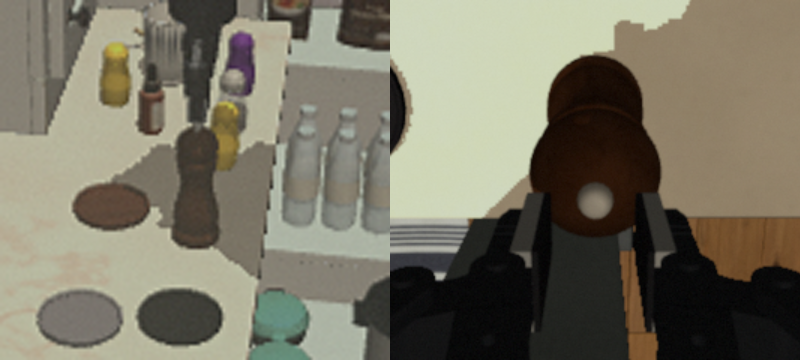

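The grip slipped off the dome and the mill is still standing, so I was too high. I'll check the mill's position, then grip lower.

Run:
```python
import pickle
from h import *
c,s=pickle.load(open("pics/w3.pkl","rb")); g=cv2.cvtColor(c["pixels"],cv2.COLOR_BGR2GRAY)
# crop scale 1.5, x offset 390, origin 180,120
u0,v0=int((595-390)/1.5+180),int(200/1.5+120)
p=g[v0-16:v0+17,u0-16:u0+17]; y,x=np.nonzero(p>95)
u,v=x.mean()+u0-16,y.mean()+v0-16
print(u0,v0,u,v,len(x),onz(c,u,v,.158))
```

```text
316 253 316.80232558139534 256.12015503875966 258 [ 0.42007478 -0.08184328  0.158     ]
```

step_arm:
  commands: [0,0,0,0,0,0,0,0,0,0,0,0,0,0,0,0,0,0,0,0,0,0,0,0,0,0,0,0,0,0,0,0,0,0,0,0,0,0,0,0,0,0,0,0,0,0,0,0,0,0,0,0,0,0,0,0,0,0,0,0]
  jaw: 100

```text
t: 6.45
tcp_pos: [0.4201, -0.0811, 0.1391]
tool_rot: [1.0, -0.001, -0.0, -0.0]
force: [-0.6, 0.1, 0.3]
finger_gap: 1.004
gripper_force: 0.0
```

Mill unmoved. I'll go down to TCP z = 0.096 and close.

step_arm:
  commands: [0,0.0005,0.008,0,0,0,0,0.0005,0.018,0,0,0,0,0.0005,0.028,0,0,0,0,0.0005,0.036,0,0,0,0,0.0005,0.04,0,0,0,0,0.0005,0.043,0,0,0,0,0.0005,0.043,0,0,0,0,0.0005,0.043,0,0,0,0,0.0005,0.043,0,0,0,0,0.0005,0.043,0,0,0]

```text
t: 7.45
tcp_pos: [0.4204, -0.0817, 0.0964]
tool_rot: [1.0, -0.001, 0.0, 0.0]
force: [0.2, 0.4, 0.2]
finger_gap: 0.998
gripper_force: 0.0
```

step_arm:
  commands: [0,0,0,0,0,0,0,0,0,0,0,0,0,0,0,0,0,0,0,0,0,0,0,0,0,0,0,0,0,0,0,0,0,0,0,0,0,0,0,0,0,0,0,0,0,0,0,0,0,0,0,0,0,0,0,0,0,0,0,0]
  jaw: 20
  grip_force: 40

```text
t: 8.45
tcp_pos: [0.4205, -0.0816, 0.0968]
tool_rot: [1.0, -0.001, 0.0, 0.0]
force: [0.1, 1.0, 6.3]
finger_gap: 0.539
gripper_force: 39.9
```

step_arm:
  commands: [0,0,-0.001,0,0,0,0,0,-0.002,0,0,0,0,0,-0.004,0,0,0,0,0,-0.006,0,0,0,0,0,-0.008,0,0,0,0,0,-0.01,0,0,0,0,0,-0.012,0,0,0,0,0,-0.012,0,0,0,0,0,-0.012,0,0,0,0,0,-0.012,0,0,0]

```text
t: 9.45
tcp_pos: [0.42, -0.0816, 0.1081]
tool_rot: [1.0, -0.001, -0.0, -0.0]
force: [0.4, -0.7, -2.6]
finger_gap: 0.536
gripper_force: 41.2
```

```bash
python3 snap.py w4
python3 - <<'E'
import pickle
from h import *
c,s=pickle.load(open("pics/w4.pkl","rb")); g=cv2.cvtColor(c["pixels"],cv2.COLOR_BGR2GRAY)
W=c["R"]@np.array([.4205,-.0817,.17])+c["t"]; W2=c["R"]@np.array([.4205,-.0817,.158])+c["t"]
for w in(W,W2): print(c["fx"]*w[0]/w[2]+c["cx"],c["fy"]*w[1]/w[2]+c["cy"])
p=g[230:330,270:360]; print(p.max()); y,x=np.nonzero(p>.75*p.max()); print(np.median(x)+270,np.median(y)+230,len(x))
E
```

```text
9.45 [ 0.42   -0.0816  0.1081]
315.6838662742972 304.8092649697909
315.6457663710337 288.0185650318338
210
270.5 230.5 6
```

step_arm:
  commands: [0,0,-0.006,0,0,0,0,0,-0.014,0,0,0,0,0,-0.022,0,0,0,0,0,-0.028,0,0,0,0.005,0.002,-0.03,0,0,0,0.016,0.006,-0.03,0,0,0,0.03,0.012,-0.03,0,0,0,0.045,0.018,-0.03,0,0,0,0.058,0.023,-0.03,0,0,0,0.066,0.027,-0.03,0,0,0]

```text
t: 10.5
tcp_pos: [0.4882, -0.1097, 0.1379]
tool_rot: [1.0, -0.001, 0.001, 0.0]
force: [-0.6, -1.2, -2.0]
finger_gap: 0.538
gripper_force: 41.5
```

step_arm:
  commands: [0.008,0.003,0,0,0,0,0.018,0.007,0,0,0,0,0.028,0.011,0,0,0,0,0.035,0.014,0,0,0,0,0.039,0.0155,0,0,0,0,0.04,0.0155,0,0,0,0,0.04,0.0155,0,0,0,0,0.04,0.0155,0,0,0,0,0.04,0.0155,0,0,0,0,0.04,0.0155,0,0,0,0]

```text
t: 11.5
tcp_pos: [0.5258, -0.1241, 0.1381]
tool_rot: [1.0, -0.001, -0.0, -0.0]
force: [-0.8, 0.4, -1.9]
finger_gap: 0.539
gripper_force: 41.4
```

```bash
python3 snap.py w5
```

```text
11.5 [ 0.5258 -0.1241  0.1381]
```

View pics/w5.png

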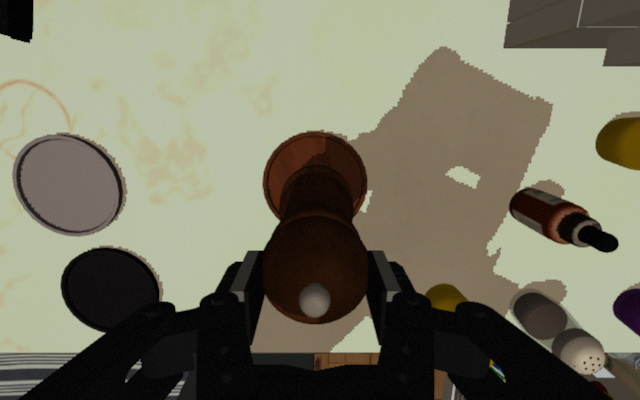

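The mill hangs over the wooden coaster, whose centre is near (316,182), so I'll lower it.

step_arm:
  commands: [0,0,0.005,0,0,0,0,0,0.012,0,0,0,0,0,0.019,0,0,0,0,0,0.025,0,0,0,0,0,0.029,0,0,0,0,0,0.032,0,0,0,0,0,0.034,0,0,0,0,0,0.035,0,0,0,0,0,0.035,0,0,0,0,0,0.035,0,0,0]

```text
t: 12.55
tcp_pos: [0.5262, -0.1243, 0.1033]
tool_rot: [1.0, -0.001, 0.0, 0.0]
force: [-1.1, 0.5, -2.9]
finger_gap: 0.542
gripper_force: 41.4
```

step_arm:
  commands: [0,0,0.0005,0,0,0,0,0,0.001,0,0,0,0,0,0.0015,0,0,0,0,0,0.002,0,0,0,0,0,0.0025,0,0,0,0,0,0.0025,0,0,0,0,0,0.0025,0,0,0,0,0,0.0025,0,0,0,0,0,0.0025,0,0,0,0,0,0.0025,0,0,0]

```text
t: 13.55
tcp_pos: [0.5267, -0.1244, 0.1019]
tool_rot: [1.0, -0.001, 0.001, 0.0]
force: [-1.2, 0.9, 6.0]
finger_gap: 0.539
gripper_force: 42.4
```

step_arm:
  commands: [0,0,0,0,0,0,0,0,0,0,0,0,0,0,0,0,0,0,0,0,0,0,0,0,0,0,0,0,0,0,0,0,0,0,0,0,0,0,0,0,0,0,0,0,0,0,0,0,0,0,0,0,0,0,0,0,0,0,0,0]
  jaw: 100

```text
t: 14.55
tcp_pos: [0.5261, -0.1242, 0.1006]
tool_rot: [1.0, -0.001, 0.0, 0.0]
force: [-0.9, -0.5, 0.5]
finger_gap: 1.002
gripper_force: 0.0
```

step_arm:
  commands: [0,0,-0.01,0,0,0,0,0,-0.025,0,0,0,0,0,-0.045,0,0,0,0,0,-0.065,0,0,0,0,0,-0.085,0,0,0,0,0,-0.105,0,0,0,0,0,-0.12,0,0,0,0,0,-0.135,0,0,0,0,0,-0.14,0,0,0,0,0,-0.14,0,0,0]

```text
t: 15.55
tcp_pos: [0.5265, -0.1244, 0.2418]
tool_rot: [1.0, -0.001, 0.001, 0.0]
force: [0.8, 0.1, -0.1]
finger_gap: 1.0
gripper_force: 0.0
```

```bash
python3 snap.py w6
```

```text
15.55 [ 0.5265 -0.1244  0.2418]
```

View pics/w6.png

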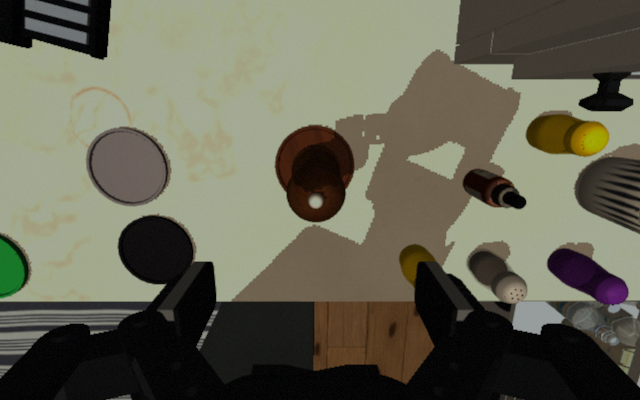

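The mill stands centred on its coaster, with the knob at (316,201). The salt dome is at (511,289), the dropper tip at (515,201), and a cabinet face fills the upper right from (457,62).

Run:
```python
import pickle
from h import *
c,s=pickle.load(open("pics/w6.pkl","rb")); im=c["pixels"]
pos=lambda u,v,z: np.round(onz(c,u,v,z),4)
print('mill',pos(316,201,.163),'salt',pos(512,289,.083),'drop',pos(516,201,.1),'cab',pos(457,62,0),pos(515,78,0),pos(515,78,.2))
lab=cv2.cvtColor(im,cv2.COLOR_BGR2LAB).astype(int)
for n,(u,v) in dict(grey=(129,165),black=(156,248)).items():
    ref=np.median(lab[v-12:v+13,u-12:u+13].reshape(-1,3),0)
    m=(np.abs(lab-ref).sum(2)<36).astype(np.uint8); m=cv2.morphologyEx(m,cv2.MORPH_OPEN,np.ones((3,3)))
    l=cv2.connectedComponents(m)[1]; m=(l==l[v,u]).astype(np.uint8)
    k=cv2.convexHull(max(cv2.findContours(m,0,1)[0],key=len))
    print(n,cv2.minEnclosingCircle(np.array([pos(x,y,.007)[:2] for x,y in k[:,0]]).astype(np.float32)))
s=manip=None
```

```text
mill [ 0.5269 -0.125   0.163 ] salt [ 0.4033 -0.3407  0.083 ] drop [ 0.5088 -0.3179  0.1   ] cab [ 0.644  -0.2852  0.    ] [ 0.6269 -0.3537  0.    ] [ 0.6134 -0.243   0.2   ]
grey ((0.5255048871040344, 0.10079388320446014), 0.047870151698589325)
black ((0.17215000092983246, -0.13109998404979706), 0.48130008578300476)
```

step_arm:
  commands: [-0.008,0.014,0,0,0,0,-0.022,0.04,0,0,0,0,-0.04,0.07,0.005,0,0,0,-0.058,0.102,0.012,0,0,0,-0.076,0.134,0.022,0,0,0,-0.094,0.166,0.034,0,0,0,-0.11,0.194,0.046,0,0,0,-0.12,0.21,0.056,0,0,0,-0.1235,0.216,0.062,0,0,0,-0.1235,0.216,0.062,0,0,0]
  jaw: 70

```text
t: 16.6
tcp_pos: [0.4013, -0.3397, 0.1771]
tool_rot: [1.0, -0.001, -0.001, -0.001]
force: [1.3, 0.1, 0.3]
finger_gap: 0.701
gripper_force: 0.0
```

```bash
python3 snap.py w7
```

```text
16.6 [ 0.4013 -0.3397  0.1771]
```

View pics/w7.png

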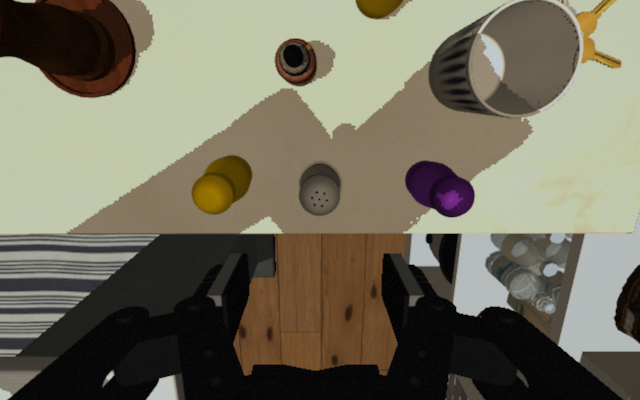

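The salt dome is at (319,196) between yellow at (213,193) and purple at (453,197), and the dropper is at (295,53).

Run:
```python
import pickle
from h import *
c,s=pickle.load(open("pics/w7.pkl","rb"))
pos=lambda u,v,z: np.round(onz(c,u,v,z),4)
print('salt',pos(319.5,195.5,.075),pos(319.5,197,.088),'body',pos(320.5,179.5,.05),'yel',pos(213,193,.075),'purp',pos(453,197,.075),'drop',pos(294,50,.1),pos(296,65,.05), 'cup',pos(514,50,.1))
```

```text
salt [ 0.3994 -0.3429  0.075 ] [ 0.4017 -0.3428  0.088 ] body [ 0.4075 -0.344   0.05  ] yel [ 0.4017 -0.2538  0.075 ] purp [ 0.3979 -0.4547  0.075 ] drop [ 0.5081 -0.3253  0.1   ] [ 0.5035 -0.3237  0.05  ] cup [ 0.5077 -0.4736  0.1   ]
```

step_arm:
  commands: [0,0.003,0.012,0,0,0,0,0.003,0.032,0,0,0,0,0.003,0.055,0,0,0,0,0.003,0.08,0,0,0,0,0.003,0.105,0,0,0,0,0.003,0.125,0,0,0,0,0.003,0.14,0,0,0,0,0.003,0.149,0,0,0,0,0.003,0.153,0,0,0,0,0.003,0.153,0,0,0]

```text
t: 17.65
tcp_pos: [0.4026, -0.3427, 0.0254]
tool_rot: [1.0, -0.0, -0.0, -0.0]
force: [0.5, 0.3, -0.4]
finger_gap: 0.701
gripper_force: 0.0
```

step_arm:
  commands: [0,0,0,0,0,0,0,0,0,0,0,0,0,0,0,0,0,0,0,0,0,0,0,0,0,0,0,0,0,0,0,0,0,0,0,0,0,0,0,0,0,0,0,0,0,0,0,0,0,0,0,0,0,0,0,0,0,0,0,0]
  jaw: 20
  grip_force: 30

```text
t: 18.65
tcp_pos: [0.4027, -0.3434, 0.0265]
tool_rot: [1.0, -0.001, 0.001, 0.0]
force: [1.2, 2.9, 6.3]
finger_gap: 0.383
gripper_force: 30.3
```

step_arm:
  commands: [0,0,-0.001,0,0,0,0,0,-0.003,0,0,0,0,0,-0.006,0,0,0,0,0,-0.01,0,0,0,0,0,-0.014,0,0,0,0,0,-0.017,0,0,0,0,0,-0.02,0,0,0,0,0,-0.02,0,0,0,0,0,-0.02,0,0,0,0,0,-0.02,0,0,0]

```text
t: 19.65
tcp_pos: [0.4022, -0.343, 0.0455]
tool_rot: [1.0, -0.001, -0.0, -0.0]
force: [-0.3, -0.1, -1.1]
finger_gap: 0.381
gripper_force: 29.9
```

```bash
python3 snap.py w8
python3 - <<'E'
from station import manip
import cv2
i=manip.snapshot("side")["pixels"][120:200,300:400]
w=cv2.imread("pics/w8.png")[140:400,160:480]
cv2.imwrite("pics/m8.png",cv2.hconcat([cv2.resize(i,(400,320),interpolation=2),cv2.resize(w,(394,320))]))
E
```

```text
19.65 [ 0.4022 -0.343   0.0455]
```

View pics/m8.png

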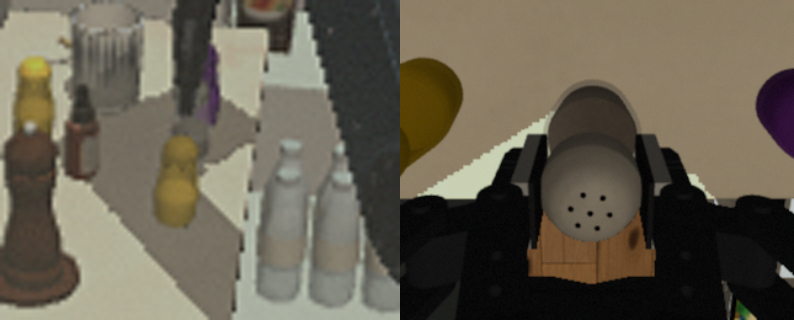

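The shaker is held vertical and clear of its neighbours. I'll lift it high and carry it along x = 0.40.

step_arm:
  commands: [0,0,-0.01,0,0,0,0,0,-0.025,0,0,0,0,0,-0.045,0,0,0,0,0,-0.065,0,0,0,0,0,-0.085,0,0,0,0,-0.004,-0.097,0,0,0,0,-0.014,-0.1,0,0,0,0,-0.03,-0.1,0,0,0,0,-0.05,-0.1,0,0,0,0,-0.073,-0.1,0,0,0]

```text
t: 20.75
tcp_pos: [0.4014, -0.2673, 0.1446]
tool_rot: [1.0, -0.001, -0.001, -0.001]
force: [0.2, 0.5, -1.9]
finger_gap: 0.38
gripper_force: 30.1
```

step_arm:
  commands: [0.002,-0.025,0,0,0,0,0.004,-0.052,0,0,0,0,0.006,-0.08,0,0,0,0,0.008,-0.11,0,0,0,0,0.01,-0.14,0,0,0,0,0.01,-0.17,0,0,0,0,0.01,-0.2,0,0,0,0,0.01,-0.23,0,0,0,0,0.01,-0.255,0,0,0,0,0.01,-0.275,0,0,0,0]

```text
t: 21.75
tcp_pos: [0.41, 0.008, 0.1447]
tool_rot: [1.0, 0.0, -0.002, -0.001]
force: [0.1, -0.4, -1.4]
finger_gap: 0.382
gripper_force: 30.1
```

step_arm:
  commands: [0.008,-0.018,0,0,0,0,0.022,-0.035,0,0,0,0,0.04,-0.051,0,0,0,0,0.06,-0.066,0,0,0,0,0.08,-0.08,0,0,0,0,0.098,-0.09,0,0,0,0,0.108,-0.094,0,0,0,0,0.113,-0.096,0,0,0,0,0.113,-0.096,0,0,0,0,0.113,-0.096,0,0,0,0]

```text
t: 22.75
tcp_pos: [0.5243, 0.1006, 0.1452]
tool_rot: [1.0, -0.001, -0.001, 0.0]
force: [0.1, -0.0, -0.4]
finger_gap: 0.379
gripper_force: 30.1
```

step_arm:
  commands: [0.001,-0.0005,0.01,0,0,0,0.001,-0.0005,0.026,0,0,0,0.001,-0.0005,0.044,0,0,0,0.001,-0.0005,0.062,0,0,0,0.001,-0.0005,0.08,0,0,0,0.001,-0.0005,0.094,0,0,0,0.001,-0.0005,0.103,0,0,0,0.001,-0.0005,0.108,0,0,0,0.001,-0.0005,0.111,0,0,0,0.001,-0.0005,0.111,0,0,0]

```text
t: 23.75
tcp_pos: [0.5269, 0.1012, 0.0346]
tool_rot: [1.0, -0.001, 0.0, 0.0]
force: [-0.1, -1.1, -1.9]
finger_gap: 0.383
gripper_force: 30.1
```

step_arm:
  commands: [0,0,0.0005,0,0,0,0,0,0.001,0,0,0,0,0,0.0015,0,0,0,0,0,0.002,0,0,0,0,0,0.0025,0,0,0,0,0,0.003,0,0,0,0,0,0.003,0,0,0,0,0,0.003,0,0,0,0,0,0.003,0,0,0,0,0,0.003,0,0,0]

```text
t: 24.75
tcp_pos: [0.5268, 0.1013, 0.0316]
tool_rot: [1.0, -0.001, 0.0, 0.0]
force: [-0.9, 0.4, -1.6]
finger_gap: 0.381
gripper_force: 30.2
```

step_arm:
  commands: [0,0,0.0005,0,0,0,0,0,0.001,0,0,0,0,0,0.0015,0,0,0,0,0,0.0015,0,0,0,0,0,0.0015,0,0,0,0,0,0.0015,0,0,0,0,0,0.0015,0,0,0,0,0,0.0015,0,0,0,0,0,0.0015,0,0,0,0,0,0.0015,0,0,0]

```text
t: 25.75
tcp_pos: [0.5272, 0.1013, 0.0315]
tool_rot: [1.0, -0.001, 0.001, 0.0]
force: [-1.5, 1.1, 9.7]
finger_gap: 0.38
gripper_force: 31.5
```

step_arm:
  commands: [0,0,-0.001,0,0,0,0,0,-0.001,0,0,0,0,0,-0.001,0,0,0,0,0,-0.001,0,0,0,0,0,-0.001,0,0,0,0,0,-0.001,0,0,0,0,0,-0.001,0,0,0,0,0,-0.001,0,0,0,0,0,-0.001,0,0,0,0,0,-0.001,0,0,0]
  jaw: 80

```text
t: 26.75
tcp_pos: [0.5268, 0.1012, 0.0311]
tool_rot: [1.0, -0.001, -0.0, -0.0]
force: [0.8, -0.6, -0.1]
finger_gap: 0.798
gripper_force: 0.0
```

step_arm:
  commands: [0,0,-0.01,0,0,0,0,0,-0.028,0,0,0,0,0,-0.05,0,0,0,0,0,-0.075,0,0,0,0,0,-0.1,0,0,0,0,0,-0.125,0,0,0,0,0,-0.145,0,0,0,0,0,-0.158,0,0,0,0,0,-0.163,0,0,0,0,0,-0.163,0,0,0]

```text
t: 27.75
tcp_pos: [0.5272, 0.1013, 0.1952]
tool_rot: [1.0, -0.001, 0.001, 0.0]
force: [0.6, -0.6, -0.4]
finger_gap: 0.8
gripper_force: 0.0
```

step_arm:
  commands: [-0.002,-0.015,0,0,0,0,-0.005,-0.04,0,0,0,0,-0.009,-0.07,0,0,0,0,-0.012,-0.1,0,0,0,0,-0.016,-0.135,0,0,0,0,-0.02,-0.17,0,0,0,0,-0.02,-0.2,0,0,0,0,-0.02,-0.22,0,0,0,0,-0.02,-0.23,0,0,0,0,-0.02,-0.23,0,0,0,0]

```text
t: 28.75
tcp_pos: [0.506, 0.3326, 0.193]
tool_rot: [1.0, 0.001, -0.001, 0.0]
force: [-0.3, -0.3, 0.1]
finger_gap: 0.8
gripper_force: 0.0
```

```bash
python3 snap.py w9
```

```text
28.75 [0.506  0.3326 0.193 ]
```

View pics/w9.png

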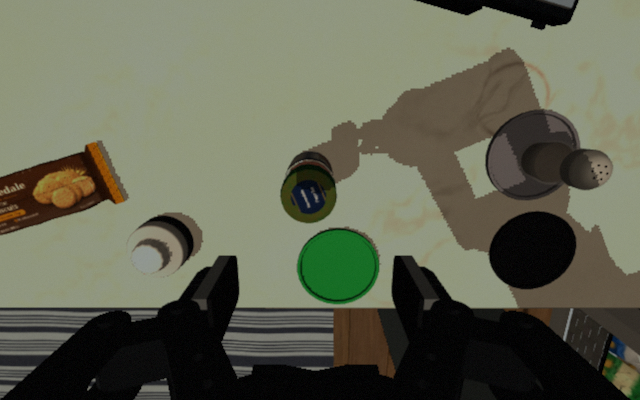

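The salt shaker stands in the grey coaster. The jar cap is at about (309,195), the green coaster at (338,265) and the black one at (532,250).

Run:
```python
import pickle
from h import *
c,s=pickle.load(open("pics/w9.pkl","rb")); im=c["pixels"]
pos=lambda u,v,z: np.round(onz(c,u,v,z),4)
print('jar',pos(308.5,195,.104),'salt',pos(590,169,.083),'timer',pos(148,257,.05))
lab=cv2.cvtColor(im,cv2.COLOR_BGR2LAB).astype(int)
for n,(u,v) in dict(green=(338,265),black=(532,250)).items():
    ref=np.median(lab[v-12:v+13,u-12:u+13].reshape(-1,3),0)
    m=(np.abs(lab-ref).sum(2)<(60 if n=='green' else 30)).astype(np.uint8); m=cv2.morphologyEx(m,cv2.MORPH_OPEN,np.ones((3,3)))
    l=cv2.connectedComponents(m)[1]; m=(l==l[v,u]).astype(np.uint8)
    k=cv2.convexHull(max(cv2.findContours(m,0,1)[0],key=len))
    print(n,cv2.boundingRect(k),cv2.minEnclosingCircle(np.array([pos(x,y,.008)[:2] for x,y in k[:,0]]).astype(np.float32)))
# jar cap extent
hsv=cv2.cvtColor(im,cv2.COLOR_BGR2HSV); g=hsv[150:228,270:350]; print(g[45,::4,:].tolist())
```

```text
jar [0.5081 0.338  0.104 ] salt [0.5255 0.1013 0.083 ] timer [0.4278 0.5026 0.05  ]
green (297, 230, 82, 70) ((0.39442408084869385, 0.3063708543777466), 0.04808561131358147)
black (490, 212, 86, 77) ((0.41655823588371277, 0.08409997820854187), 0.049592431634664536)
[[38, 43, 154], [37, 44, 151], [37, 37, 150], [32, 177, 59], [30, 182, 59], [34, 140, 51], [111, 134, 38], [109, 183, 39], [120, 9, 82], [113, 96, 53], [110, 170, 42], [0, 0, 90], [111, 114, 47], [18, 54, 47], [37, 128, 50], [32, 170, 60], [30, 182, 56], [40, 35, 152], [38, 37, 150], [38, 37, 151]]
```

step_arm:
  commands: [0.002,-0.0055,0.01,0,0,0,0.002,-0.0055,0.03,0,0,0,0.002,-0.0055,0.055,0,0,0,0.002,-0.0055,0.08,0,0,0,0.002,-0.0055,0.105,0,0,0,0.002,-0.0055,0.125,0,0,0,0.002,-0.0055,0.14,0,0,0,0.002,-0.0055,0.149,0,0,0,0.002,-0.0055,0.152,0,0,0,0.002,-0.0055,0.152,0,0,0]

```text
t: 29.8
tcp_pos: [0.5094, 0.3367, 0.0421]
tool_rot: [1.0, -0.001, 0.0, -0.0]
force: [0.2, -0.0, 0.3]
finger_gap: 0.803
gripper_force: 0.0
```

step_arm:
  commands: [0,0,0,0,0,0,0,0,0,0,0,0,0,0,0,0,0,0,0,0,0,0,0,0,0,0,0,0,0,0,0,0,0,0,0,0,0,0,0,0,0,0,0,0,0,0,0,0,0,0,0,0,0,0,0,0,0,0,0,0]
  jaw: 20
  grip_force: 30

```text
t: 30.8
tcp_pos: [0.5099, 0.3372, 0.0433]
tool_rot: [1.0, -0.001, 0.001, -0.0]
force: [-0.3, -0.1, 5.5]
finger_gap: 0.523
gripper_force: 31.0
```

step_arm:
  commands: [0,0,-0.001,0,0,0,0,0,-0.003,0,0,0,0,0,-0.006,0,0,0,0,0,-0.01,0,0,0,0,0,-0.016,0,0,0,0,0,-0.022,0,0,0,0,0,-0.027,0,0,0,0,0,-0.03,0,0,0,0,0,-0.03,0,0,0,0,0,-0.03,0,0,0]

```text
t: 31.8
tcp_pos: [0.509, 0.3367, 0.0722]
tool_rot: [1.0, -0.001, -0.0, -0.0]
force: [-0.1, -0.3, -1.6]
finger_gap: 0.516
gripper_force: 30.7
```

step_arm:
  commands: [-0.004,0.001,-0.003,0,0,0,-0.014,0.004,-0.006,0,0,0,-0.028,0.008,-0.006,0,0,0,-0.044,0.012,-0.006,0,0,0,-0.062,0.016,-0.006,0,0,0,-0.08,0.021,-0.006,0,0,0,-0.096,0.026,-0.006,0,0,0,-0.108,0.029,-0.006,0,0,0,-0.113,0.03,-0.006,0,0,0,-0.113,0.03,-0.006,0,0,0]

```text
t: 32.8
tcp_pos: [0.3954, 0.3069, 0.0783]
tool_rot: [1.0, -0.0, -0.0, 0.0]
force: [0.0, 0.9, -1.1]
finger_gap: 0.518
gripper_force: 30.8
```

step_arm:
  commands: [0,0,0.003,0,0,0,0,0,0.008,0,0,0,0,0,0.014,0,0,0,0,0,0.019,0,0,0,0,0,0.023,0,0,0,0,0,0.025,0,0,0,0,0,0.027,0,0,0,0,0,0.028,0,0,0,0,0,0.028,0,0,0,0,0,0.028,0,0,0]

```text
t: 33.8
tcp_pos: [0.3962, 0.307, 0.0503]
tool_rot: [1.0, -0.001, 0.0, -0.0]
force: [0.4, 0.4, -1.7]
finger_gap: 0.519
gripper_force: 30.8
```

step_arm:
  commands: [0,0,0.0005,0,0,0,0,0,0.001,0,0,0,0,0,0.0015,0,0,0,0,0,0.002,0,0,0,0,0,0.0025,0,0,0,0,0,0.003,0,0,0,0,0,0.003,0,0,0,0,0,0.003,0,0,0,0,0,0.003,0,0,0,0,0,0.003,0,0,0]

```text
t: 34.8
tcp_pos: [0.3963, 0.307, 0.0482]
tool_rot: [1.0, -0.0, 0.0, -0.0]
force: [-0.9, -0.9, 8.1]
finger_gap: 0.519
gripper_force: 31.6
```

step_arm:
  commands: [0,0,-0.001,0,0,0,0,0,-0.001,0,0,0,0,0,-0.001,0,0,0,0,0,-0.001,0,0,0,0,0,-0.001,0,0,0,0,0,-0.001,0,0,0,0,0,-0.001,0,0,0,0,0,-0.001,0,0,0,0,0,-0.001,0,0,0,0,0,-0.001,0,0,0]
  jaw: 80

```text
t: 35.8
tcp_pos: [0.3961, 0.3069, 0.0481]
tool_rot: [1.0, -0.001, -0.0, -0.0]
force: [-0.2, 0.1, -0.5]
finger_gap: 0.8
gripper_force: 0.0
```

step_arm:
  commands: [0,0,-0.01,0,0,0,0,0,-0.03,0,0,0,0,0,-0.055,0,0,0,0,0,-0.08,0,0,0,0,0,-0.105,0,0,0,0,0,-0.13,0,0,0,0,0,-0.15,0,0,0,0,0,-0.162,0,0,0,0,0,-0.167,0,0,0,0,0,-0.167,0,0,0]

```text
t: 36.8
tcp_pos: [0.3963, 0.307, 0.2161]
tool_rot: [1.0, -0.001, 0.001, -0.0]
force: [-0.0, 0.2, -0.3]
finger_gap: 0.802
gripper_force: 0.0
```

step_arm:
  commands: [0.003,0.015,0,0,0,0,0.007,0.04,0,0,0,0,0.013,0.075,0,0,0,0,0.02,0.115,0,0,0,0,0.027,0.155,0,0,0,0,0.034,0.195,0,0,0,0,0.041,0.235,0,0,0,0,0.048,0.275,0,0,0,0,0.055,0.315,0,0,0,0,0.062,0.355,0,0,0,0]

```text
t: 37.8
tcp_pos: [0.4569, -0.0496, 0.2143]
tool_rot: [1.0, -0.001, -0.001, -0.0]
force: [0.9, -0.1, 0.4]
finger_gap: 0.8
gripper_force: 0.0
```

step_arm:
  commands: [0.007,0.04,0,0,0,0,0.014,0.08,0,0,0,0,0.021,0.12,0,0,0,0,0.028,0.16,0,0,0,0,0.035,0.2,0,0,0,0,0.041,0.235,0,0,0,0,0.046,0.258,0,0,0,0,0.047,0.269,0.005,0,0,0,0.047,0.274,0.015,0,0,0,0.047,0.275,0.02,0,0,0]

```text
t: 38.8
tcp_pos: [0.503, -0.3218, 0.193]
tool_rot: [1.0, -0.001, -0.002, -0.002]
force: [0.6, 0.8, -0.1]
finger_gap: 0.8
gripper_force: 0.0
```

step_arm:
  commands: [0,0,0,0,0,0,0,0,0,0,0,0,0,0,0,0,0,0,0,0,0,0,0,0,0,0,0,0,0,0,0,0,0,0,0,0,0,0,0,0,0,0,0,0,0,0,0,0,0,0,0,0,0,0,0,0,0,0,0,0]
  jaw: 70

```text
t: 39.8
tcp_pos: [0.5043, -0.3232, 0.1951]
tool_rot: [1.0, -0.001, -0.0, -0.0]
force: [-0.0, 0.1, 0.0]
finger_gap: 0.7
gripper_force: 0.0
```

```bash
python3 snap.py w10
```

```text
39.8 [ 0.5043 -0.3232  0.1951]
```

View pics/w10.png

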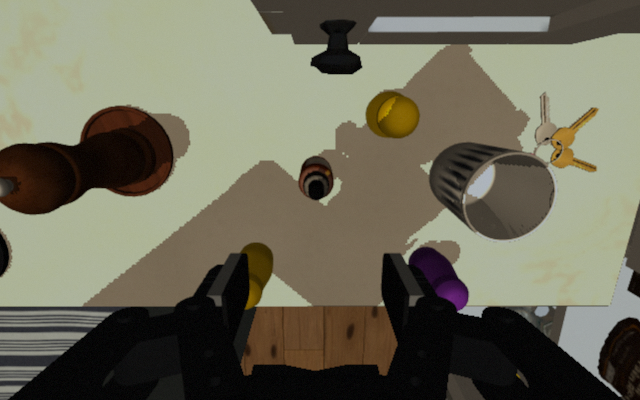

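The dropper tip is at (318,189), and the area around it is clear except for a cabinet knob at (337,58). Before descending I'll triangulate that knob.

Run:
```python
import pickle
from h import *
c,s=pickle.load(open("pics/w10.pkl","rb")); c6,_=pickle.load(open("pics/w6.pkl","rb"))
pos=lambda u,v,z: np.round(onz(c,u,v,z),4)
print('drop',pos(318,189,.1),pos(316,170,.035),'yel2',pos(400,117,.075),'cam',-c["R"].T@c["t"])
def tri(l):
    A=np.zeros((3,3));b=np.zeros(3)
    for cc,u,v in l:
        o,d=ray(cc,u,v);d/=np.linalg.norm(d);M=np.eye(3)-np.outer(d,d);A+=M;b+=M@o
    X=np.linalg.solve(A,b); 
    return X.round(3),[np.round(np.linalg.norm(np.cross(X-ray(cc,u,v)[0],ray(cc,u,v)[1]/np.linalg.norm(ray(cc,u,v)[1]))),3) for cc,u,v in l]
print('knob',tri([(c,337,62),(c6,606,100)]))
print('cab corner',tri([(c,293,42),(c6,513,77)]),tri([(c,272,34),(c6,457,62)]))
```

```text
drop [ 0.51   -0.3254  0.1   ] [ 0.5131 -0.3239  0.035 ] yel2 [ 0.5656 -0.394   0.075 ] cam [ 0.57706185 -0.3231963   0.36788819]
knob (array([ 0.6  , -0.336,  0.156]), [np.float64(0.001), np.float64(0.001)])
cab corner (array([ 0.622, -0.306,  0.082]), [np.float64(0.0), np.float64(0.0)]) (array([ 0.642, -0.282,  0.008]), [np.float64(0.001), np.float64(0.001)])
```

The knob is at (0.600, -0.336, 0.156), and the wrist camera would come close to it on the way down. I'll turn the tool 90° so the camera sits on the +y side.

step_arm:
  commands: [0,0,0,0,0,-3,0,0,0,0,0,-8,0,0,0,0,0,-14,0,0,0,0,0,-20,0,0,0,0,0,-26,0,0,0,0,0,-32,0,0,0,0,0,-37,0,0,0,0,0,-42,0,0,0,0,0,-45,0,0,0,0,0,-45]

```text
t: 40.85
tcp_pos: [0.5043, -0.3232, 0.1951]
tool_rot: [0.924, 0.382, 0.0, -0.0]
force: [0.3, -0.6, 0.6]
finger_gap: 0.698
gripper_force: 0.0
```

step_arm:
  commands: [0,0,0,0,0,-3,0,0,0,0,0,-8,0,0,0,0,0,-14,0,0,0,0,0,-20,0,0,0,0,0,-26,0,0,0,0,0,-32,0,0,0,0,0,-37,0,0,0,0,0,-42,0,0,0,0,0,-45,0,0,0,0,0,-45]

```text
t: 41.85
tcp_pos: [0.5043, -0.3232, 0.1951]
tool_rot: [0.708, 0.706, -0.0, -0.0]
force: [0.3, -0.0, 0.4]
finger_gap: 0.698
gripper_force: 0.0
```

```bash
python3 snap.py w11
python3 - <<'E'
import pickle
from h import *
c,s=pickle.load(open("pics/w11.pkl","rb")); im=c["pixels"]
X=c["R"]@np.array([.509,-.325,.1])+c["t"]; u,v=c["fx"]*X[0]/X[2]+c["cx"],c["fy"]*X[1]/X[2]+c["cy"]
print('expect',u,v,s["tool_rot"])
u0,v0=int(u),int(v); p=cv2.cvtColor(im[v0-30:v0+30,u0-30:u0+30],cv2.COLOR_BGR2GRAY)
for r in p[::4]: print(' '.join('%3d'%x for x in r[::3]))
E
```

```text
41.85 [ 0.5043 -0.3232  0.1951]
expect 320.4403009267926 198.11008260084822 [ 7.07940574e-01  7.06272003e-01 -9.88647714e-06 -1.37308078e-05]
112 170 181 181 122  73  33  21  31  36  29  22  17  14 167 181 183 181 182 184
181 181 181 182  59  29  59  79  91  95  89  74  55  18  87 181 182 182 181 182
183 183 182 182  36  80  77   5   7   9   5  14  77  73  23 181 184 182 183 183
182 180 181 148  65  70  12  63  84  89  95  66   4  71  45 103 169 181 183 182
182 182 182 130  81  16  80  64   3   5   6  80  76  11  57  90 157 183 181 183
181 183 181 149  72  57  92   4   1   6   6   8  87  39  51 111 158 181 182 181
109 181 181 180  48  26  62  10   6   5   9   7  67  35  50 108 180 181 182 183
112 110 134 150 151  37  37   5   9   8   7   5  33  72 109 155 182 182 181 182
110 111 114 111 108 110 103  41   1   4   5  61 106 110 181 182 181 183 180 181
109 110 110 108 109 110 111 111 112 112 109 111 110 111 180 182 183 181 182 181
108 111 111 111 111 110 110 108 110 109 109 110 113 112 110 137 172 183 181 181
109 108 108 111 110 112 109 111 110 111 110 110 112 110 111 110 111 150 181 182
109 110 110 110 111 110 110 111 108 110 109 109 109 109 110 110 111 111 111 157
110 108 110 108 109 111 109 109 110 109 108 109 107 109 110 112 111 113 109 110
110 110 110 109 109 111 107 109 110 109 108 110 109 108 111 110 108 109 110 111
```

step_arm:
  commands: [0,0.0035,0.01,0,0,0,0,0.0035,0.03,0,0,0,0,0.0035,0.055,0,0,0,0,0.0035,0.08,0,0,0,0,0.0035,0.105,0,0,0,0,0.0035,0.13,0,0,0,0,0.0035,0.148,0,0,0,0,0.0035,0.159,0,0,0,0,0.0035,0.163,0,0,0,0,0.0035,0.163,0,0,0]

```text
t: 42.9
tcp_pos: [0.5078, -0.3231, 0.0317]
tool_rot: [0.708, 0.707, 0.0, -0.0]
force: [-0.0, 0.6, 0.2]
finger_gap: 0.697
gripper_force: 0.0
```

step_arm:
  commands: [0,0,0.001,0,0,0,0,0,0.002,0,0,0,0,0,0.003,0,0,0,0,0,0.004,0,0,0,0,0,0.005,0,0,0,0,0,0.005,0,0,0,0,0,0.005,0,0,0,0,0,0.005,0,0,0,0,0,0.005,0,0,0,0,0,0.005,0,0,0]

```text
t: 43.9
tcp_pos: [0.5078, -0.3232, 0.0271]
tool_rot: [0.708, 0.707, -0.0, -0.0]
force: [-0.3, 0.5, -0.3]
finger_gap: 0.702
gripper_force: 0.0
```

step_arm:
  commands: [0,0,0.001,0,0,0,0,0,0.002,0,0,0,0,0,0.003,0,0,0,0,0,0.004,0,0,0,0,0,0.005,0,0,0,0,0,0.005,0,0,0,0,0,0.005,0,0,0,0,0,0.005,0,0,0,0,0,0.005,0,0,0,0,0,0.005,0,0,0]

```text
t: 44.9
tcp_pos: [0.5078, -0.3233, 0.0222]
tool_rot: [0.708, 0.707, -0.0, 0.0]
force: [-0.2, 0.5, -0.4]
finger_gap: 0.7
gripper_force: 0.0
```

step_arm:
  commands: [0,0,0.001,0,0,0,0,0,0.002,0,0,0,0,0,0.003,0,0,0,0,0,0.004,0,0,0,0,0,0.005,0,0,0,0,0,0.005,0,0,0,0,0,0.005,0,0,0,0,0,0.005,0,0,0,0,0,0.005,0,0,0,0,0,0.005,0,0,0]

```text
t: 45.9
tcp_pos: [0.5078, -0.3232, 0.0172]
tool_rot: [0.708, 0.707, 0.0, 0.0]
force: [0.7, 0.3, 0.7]
finger_gap: 0.698
gripper_force: 0.0
```

step_arm:
  commands: [0,0,0.001,0,0,0,0,0,0.002,0,0,0,0,0,0.003,0,0,0,0,0,0.004,0,0,0,0,0,0.005,0,0,0,0,0,0.006,0,0,0,0,0,0.007,0,0,0,0,0,0.007,0,0,0,0,0,0.007,0,0,0,0,0,0.007,0,0,0]

```text
t: 46.9
tcp_pos: [0.5078, -0.3232, 0.0101]
tool_rot: [0.708, 0.707, -0.0, 0.0]
force: [-0.5, 0.7, 0.1]
finger_gap: 0.701
gripper_force: 0.0
```

step_arm:
  commands: [0,0,0,0,0,0,0,0,0,0,0,0,0,0,0,0,0,0,0,0,0,0,0,0,0,0,0,0,0,0,0,0,0,0,0,0,0,0,0,0,0,0,0,0,0,0,0,0,0,0,0,0,0,0,0,0,0,0,0,0]
  jaw: 10
  grip_force: 25

```text
t: 47.9
tcp_pos: [0.5077, -0.3232, 0.0102]
tool_rot: [0.708, 0.707, -0.0, -0.0]
force: [-1.8, 0.6, 3.5]
finger_gap: 0.365
gripper_force: 24.9
```

Gap 0.365 fits the 33 mm body. Lifting.

step_arm:
  commands: [0,0,-0.001,0,0,0,0,0,-0.003,0,0,0,0,0,-0.006,0,0,0,0,0,-0.01,0,0,0,0,0,-0.014,0,0,0,0,0,-0.017,0,0,0,0,0,-0.02,0,0,0,0,0,-0.02,0,0,0,0,0,-0.02,0,0,0,0,0,-0.02,0,0,0]

```text
t: 48.9
tcp_pos: [0.5077, -0.3232, 0.03]
tool_rot: [0.708, 0.707, -0.0, -0.0]
force: [-0.5, -0.2, -0.4]
finger_gap: 0.368
gripper_force: 24.8
```

step_arm:
  commands: [0,0,-0.008,0,0,0,0,0,-0.022,0,0,0,0,0,-0.042,0,0,0,0,0,-0.065,0,0,0,0,0,-0.088,0,0,0,0,0,-0.11,0,0,0,0,0,-0.125,0,0,0,0,0,-0.13,0,0,0,0,0,-0.13,0,0,0,0,0,-0.13,0,0,0]

```text
t: 49.9
tcp_pos: [0.5074, -0.3228, 0.1598]
tool_rot: [0.708, 0.707, -0.0, -0.001]
force: [0.6, 0.1, -1.9]
finger_gap: 0.369
gripper_force: 24.8
```

step_arm:
  commands: [0.003,-0.008,0,0,0,0,0.01,-0.022,0,0,0,0,0.02,-0.042,0,0,0,0,0.034,-0.062,0,0,0,0,0.052,-0.08,0,0,0,0,0.075,-0.09,0,0,0,0,0.1,-0.092,0,0,0,0,0.128,-0.092,0,0,0,0,0.156,-0.092,0,0,0,0,0.184,-0.092,0,0,0,0]

```text
t: 50.9
tcp_pos: [0.4147, -0.1376, 0.1595]
tool_rot: [0.708, 0.706, -0.0, -0.001]
force: [0.1, 0.1, -0.8]
finger_gap: 0.368
gripper_force: 24.9
```

step_arm:
  commands: [0.028,0,0,0,0,0,0.056,0,0,0,0,0,0.084,0,0,0,0,0,0.112,0,0,0,0,0,0.14,0,0,0,0,0,0.168,0,0,0,0,0,0.193,0,0,0,0,0,0.21,0,0,0,0,0,0.219,0,0,0,0,0,0.222,0,0,0,0,0]

```text
t: 51.9
tcp_pos: [0.4155, 0.0834, 0.1597]
tool_rot: [0.707, 0.707, -0.001, -0.0]
force: [-0.5, -0.8, -1.0]
finger_gap: 0.367
gripper_force: 24.9
```

step_arm:
  commands: [0,0,0,0,0,0,0,0,0.004,0,0,0,0,0,0.014,0,0,0,0,0,0.03,0,0,0,0,0,0.05,0,0,0,0,0,0.07,0,0,0,0,0,0.085,0,0,0,0,0,0.095,0,0,0,0,0,0.1,0,0,0,0,0,0.1,0,0,0]

```text
t: 52.9
tcp_pos: [0.416, 0.0827, 0.0595]
tool_rot: [0.708, 0.706, -0.0, -0.001]
force: [0.5, -0.8, -1.3]
finger_gap: 0.365
gripper_force: 24.9
```

```bash
python3 snap.py w12
python3 - <<'E'
import cv2,pickle
from h import *
from station import manip
c,s=pickle.load(open("pics/w12.pkl","rb"))
P=np.array([[.4155+.048*np.cos(a),.0838+.048*np.sin(a),.008] for a in np.linspace(0,6.28,60)])
im=c["pixels"].copy()
for X in P:
    q=c["R"]@X+c["t"]; cv2.circle(im,(int(c["fx"]*q[0]/q[2]+c["cx"]),int(c["fy"]*q[1]/q[2]+c["cy"])),1,(0,0,255),-1)
t=manip.snapshot("top")["pixels"][168:240,225:465]
o=np.zeros((600,640,3),np.uint8); o[:400]=im; o[400:592]=cv2.resize(t,(640,192),interpolation=2); cv2.imwrite("pics/m12.png",o)
E
```

```text
52.9 [0.416  0.0827 0.0595]
```

View pics/m12.png

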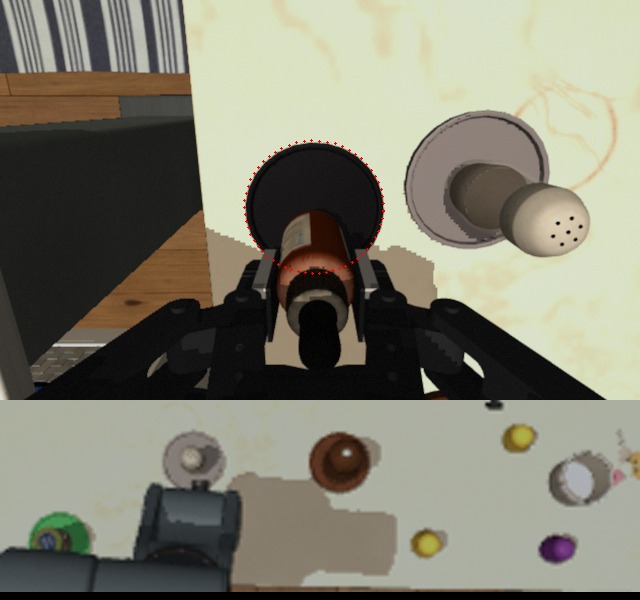

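The bottle is held upright over the black coaster, and the drawn ring matches its rim. The mill, salt and jar stand on their coasters. I'll check the bottle's offset numerically before lowering.

Run:
```python
import pickle
from h import *
c,s=pickle.load(open("pics/w12.pkl","rb"))
print('far bottom edge',onz(c,312,210,.0494),'tip',onz(c,319,348,.151),'body edges',onz(c,282,255,.08),onz(c,350,255,.08))
```

```text
far bottom edge [0.41457189 0.09755746 0.0494    ] tip [0.41755928 0.08834661 0.151     ] body edges [0.40015451 0.08414233 0.08      ] [0.43341753 0.08413487 0.08      ]
```

step_arm:
  commands: [0,0,0.004,0,0,0,0,0,0.012,0,0,0,0,0,0.02,0,0,0,0,0,0.027,0,0,0,0,0,0.033,0,0,0,0,0,0.037,0,0,0,0,0,0.039,0,0,0,0,0,0.04,0,0,0,0,0,0.04,0,0,0,0,0,0.04,0,0,0]

```text
t: 54.0
tcp_pos: [0.4164, 0.0829, 0.0203]
tool_rot: [0.708, 0.707, 0.0, 0.0]
force: [0.3, 0.1, -0.4]
finger_gap: 0.369
gripper_force: 24.9
```

step_arm:
  commands: [0,0,0.001,0,0,0,0,0,0.002,0,0,0,0,0,0.003,0,0,0,0,0,0.004,0,0,0,0,0,0.0045,0,0,0,0,0,0.005,0,0,0,0,0,0.0055,0,0,0,0,0,0.0055,0,0,0,0,0,0.0055,0,0,0,0,0,0.0055,0,0,0]

```text
t: 55.0
tcp_pos: [0.4162, 0.0829, 0.0152]
tool_rot: [0.708, 0.707, 0.0, 0.0]
force: [-1.3, -0.2, 6.9]
finger_gap: 0.365
gripper_force: 25.3
```

step_arm:
  commands: [0,0,-0.001,0,0,0,0,0,-0.001,0,0,0,0,0,-0.001,0,0,0,0,0,-0.001,0,0,0,0,0,-0.001,0,0,0,0,0,-0.001,0,0,0,0,0,-0.001,0,0,0,0,0,-0.001,0,0,0,0,0,-0.001,0,0,0,0,0,-0.001,0,0,0]
  jaw: 70

```text
t: 56.0
tcp_pos: [0.4163, 0.0829, 0.0156]
tool_rot: [0.708, 0.707, 0.0, -0.0]
force: [0.1, 0.2, 0.2]
finger_gap: 0.7
gripper_force: 0.0
```

step_arm:
  commands: [0,0,-0.008,0,0,0,0,0,-0.025,0,0,0,0,0,-0.045,0,0,0,0,0,-0.07,0,0,0,0,0,-0.095,0,0,0,0,0,-0.12,0,0,0,0,0,-0.145,0,0,0,0,0,-0.165,0,0,0,0,0,-0.178,0,0,0,0,0,-0.185,0,0,0]

```text
t: 57.0
tcp_pos: [0.4166, 0.0829, 0.2023]
tool_rot: [0.707, 0.707, 0.001, 0.001]
force: [0.9, 0.1, 0.0]
finger_gap: 0.703
gripper_force: 0.0
```

```bash
python3 snap.py w13
python3 - <<'E'
import pickle
from h import *
c,s=pickle.load(open("pics/w13.pkl","rb")); im=c["pixels"]
X=c["R"]@np.array([.416,.083,.107])+c["t"]; u,v=c["fx"]*X[0]/X[2]+c["cx"],c["fy"]*X[1]/X[2]+c["cy"]
print('expected tip',u,v)
u0,v0=int(u),int(v); p=cv2.cvtColor(im[v0-60:v0+36,u0-48:u0+48],cv2.COLOR_BGR2GRAY)
for r in p[::4]: print(' '.join('%3d'%x for x in r[::4]))
E
```

```text
57.0 [0.4166 0.0829 0.2023]
expected tip 313.67665985631754 195.8320876639844
193 194 193 193 194 194 108  21   0  19  21  18  23  19  20  21  11  17  73 194 195 193 195 195
193 193 192 193 193  29   8  24  21  22  21  19  20  21  20  19  20  21  13  20 194 195 192 193
194 195 195 195  28   8  18  23  21  21  21  22  20  20  21  23  20  17  20  12  14 193 195 194
194 194 193 105   7  22  21  21  20  20  22  21  17  19  20  22  20  20  19  17  11  50 194 192
194 194 195  17  23  21  22  20  22  20  19  20  19  20  22  21  22  17  20  18  19  18 177 193
193 194 100   8  21  22  19  22  22  20  18  17  22  21  20  20  18  14  21  17  19  13  29 194
193 194  20  17  20  21  23  20  21  21  21  53  17  17  24  20  21  17  18  19  19  19  20 193
194 193  12  21  20  20  18  22  16  44  76  70  20  15  17  19  18  18  15  19  18  18  15 169
194 167   6  22  21  21  20  18  18  80  40  21  28  19  18  12  16  19  20  19  18  16   8 150
193 183   9  23  20  22  18  19  44  28  74  91 100  82  56  15  18  20  18  16  16  18   7 148
194 193   8  22  19  22  17  22  32  84  69   6   7   9  85  6
[... 581 characters left out ...]
  18  16  11  33 195 192 194
192 193 195 195 193 109  17  16  21  20  19  18  21  19  21  13  17  23  14  77 192 194 194 194
194 195 193 194 193 194 184  20  14  20  20  18  18  16  19  17  11  22 147 193 193 194 195 194
194 194 193 195 194 194 194 193 183  27  22  18  19  19  23  35 154 193 194 193 194 194 194 194
193 194 194 193 195 192 193 193 193 193 194 195 194 194 195 192 194 194 195 194 194 193 193 192
193 192 193 192 193 192 193 193 194 193 193 195 194 193 195 195 194 193 193 193 194 195 194 193
193 194 193 193 193 194 194 194 193 194 194 120 118 194 194 194 193 194 195 194 195 195 195 194
193 194 192 195 193 194 194 193 195 194 142 120 120 169 193 193 193 193 195 195 195 194 193 194
```

The bottle stands upright in the middle of the black coaster and the arm is clear, so I'm handing in.

```bash
python3 -c "
from station import manip
print(manip.sign_off())"
```

```text
the job is handed in; nothing more can be done
None
```

I handed the job in at about 57 s: the pepper mill, salt shaker, spice jar and dropper bottle, placed in that order, each stand upright on the coaster of their colour. The cup and timer were left untouched and nothing fell over. My first grip on the mill slipped off its head without moving it, so I regripped lower.

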